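# Fit the roller to the table loom stand

## Robot

A 7-joint arm with a two-finger parallel gripper is mounted at the origin on the work surface. World frame = base frame: x ahead of the robot, y to its left, z up, the work surface at z = 0. Lengths are in m, angles in rad, forces in N, time in s.
With the tool pointing down it reaches from about 0.4 to 0.85 m from the base axis. Payload 10.4 kg.
Tool frame: the origin (TCP) lies midway between the tips of the shut fingers; the grasp point (between the pads) lies 19 mm behind it (manip.hold_point_z is the distance from the TCP to the grasp point, in m); z points along the fingers, y is the line along which they close (so a half turn about z gives the same grasp; the last joint's range is limited). The gripper opens to 85 mm and grips with 20 to 120 N. Pads are 22 mm wide; open, the fingers measure 114 mm over their backs; the gripper's body (76 mm by 85 mm) begins 54 mm behind the grasp point. The pads swing forward as they close: fully open they stand 13 mm farther back than shut.
Start: joints at [1.253, 0.332, -0.065, 1.46, 0.022, 1.35, -0.088], TCP at [0.182, -0.598, 0.197] pointing down, gripper open.
Joint ranges: [-2.6, 2.6], [-0.5, 2.12], [-1.47, 1.34], [0.16, 2.42], [-1.27, 4.41], [0.06, 2.06], [-2.6, 2.6]. Speed limits (rad/s): [2.22, 2.22, 2.79, 2.79, 3.14, 3.14, 3.14].

## Interface

Orientations are given as a unit quaternion [x, y, z, w].
In Python, from workcell import manip, eyes, job gives the robot as it stands.
- The arm moves only by the shell command python3 -m crank 'ROWS' [FORCE]. ROWS is JSON, a list that holds one entry, the list of rows, each a list of 7 numbers: the finger opening in cm, from 0 to 8.54, then the shift along the world's x, y, z in cm, then the turn, a rotation vector about the world's x, y, z in degrees. In form: [[[hand, x, y, z, ax, ay, az], ...]]. A call has 1 to 20 rows; each row shifts and turns the commanded pose from where the row before left it; what a row does not reach is not made up. A row lasts 1/8 s, in which the tool goes at most 62.5 mm and 10.7 degrees, less where a joint would pass 70% of its speed; a pose out of reach is approached as far as the arm can. A call with a gripper value outside its range is refused whole. The fingers move at their own pace and stop on an object; FORCE is the grip in N (left out, the last holds). Time passes only in rows, so rows that do not move let the fingers close. It gives the time, the measured TCP pose, the force, the opening and the grip force at its end, in the units of the state.
- manip.get_obs(): the state, without advancing time (a new reading comes with each control period).
- eyes.camera(name): name is "side" or "top"; returns (picture, depth): 480x640x3 uint8, red, green, blue; 480x640 float32, m along the optical axis (not along the pixel's ray), 0 where there is no reading.
- eyes.camera_params(name): a dict with "fx", "fy", "cx", "cy" (pixels), "world_from_camera" (4x4, takes a point from camera to world coordinates). Camera axes: x right, y down, z forward; pixel columns grow to the right and rows downward; lengths in m; the calibration is good to about 2 mm. A picture is of the moment at which its call begins. camera_params takes no time and is no camera call.
- job.hand_in(): hands the job in; it is judged then, once.
The state is a dict: "clock": time; "joint_pos": joint angles; "joint_velocities": joint speeds; "tau": joint torques, N m; "position": TCP position; "ee_rot": TCP orientation; "ft_force": force on the tool from outside, world axes, zero at the start; "torque": the same for the moment, N m; "grip_width": opening from 0.0 (shut) to 1.0 (fully open); "grasp_force": force on a finger pad.
Only numpy, scipy, OpenCV 4.12 (cv2) and the standard library are available. Lean on these libraries where they do the work, as an engineer would, in place of code of your own. Each camera call takes 0.05 s, during which the arm holds its last target. There are 200 camera calls.

## Task

Take the long wooden roller out of the parts bin, leaving the rest in the bin, and lay it in the V cradle of the loom stand between the two end plates. Then pull up the black spring plunger knob, slide the sleeve to the next hole toward the roller so that both end plates close over the roller's ends, and let the pin drop fully into that hole. Finish still gripping the knob with the pin engaged, do not let go, and leave the mug, jar and brush where they are.

Things in the scene. Friction and masses are not known exactly. Their poses are not given: they have to be found in the camera images.
- roller_mid (a point): Centre of the loose wooden roller to be fitted: a plain round rod 22 mm in diameter, 110 mm long, about 35 g, at the start lying on the bin's floor near its middle. Its own x axis runs along the rod. It is by far the longest part in the bin; a short offcut of the same rod and other small parts lie in the bin's corners.
- bin_in (a point): Centre of the inner floor of the grey open parts bin, which is fixed to the table. Outside it is 268 mm along its x, 210 mm along its y and 50 mm high, walls and floor 4 to 5 mm thick. The roller lies roughly along its x.
- cradle (a point): Final place of the roller's centre on the fixed grey stand, 60 mm over the table; its y axis is the roller's direction, z is up. Two 8 mm thick wooden V blocks (90 degrees, mouth 50 mm wide, tops 10 mm above this point) at y = -17 and +46 mm carry the roller. First lay the roller down with its centre at about y = +14 mm (+8 to +32 is free of the lips); the sliding plate then pushes it to y = 0 +-2.
- fixed_plate (a point): Roller-side face of the fixed white plastic end plate, at roller height, 57 mm from the cradle point on its -y side. Both end plates are 50 mm wide, 12 mm thick, reach 86 mm above the table and have a lip at the top that overhangs the roller's end by 7 mm, its underside 18 mm above the roller's centre line.
- sliding_plate (a point): Roller-side face of the sliding white plastic end plate, at roller height; fixed to the sleeve and moves with it. On the cradle point's +y side, 97 mm from it at the start and 57 mm in the end.
- sleeve (a joint): Position of the steel sleeve on the rail, m: 0 in its hole at the start, growing toward the fixed end plate (cradle point's -y). The next hole is at 0.040. It carries the sliding end plate and the plunger. About 1.5 N friction; locked unless the pin is lifted. The pin has about 1 mm of play in a hole. The rail is a 26 mm square tube parallel to the roller, its top 36 mm over the table, holes every 40 mm.
- plunger (a joint): Lift of the spring plunger, m: 0 with the pin fully down in a hole, 0.014 fully up. The pin reaches 10 mm into the hole, so lift it over 10 mm (12 to 13 mm) to slide the sleeve; between holes it rests on the rail at about 0.010. A spring pulls it down with 4 N at 0 and about 7 N at the top. Moves straight up and down.
- knob (a point): Centre of the plunger's knob, an upright black cylinder 26 mm in diameter, 26 mm tall, 85 mm over the table when the pin is down; rises and travels with plunger and sleeve. Under it a 24 mm collar, top 63 mm over the table, on the sleeve, whose top is 51 mm over the table. In the cradle point's axes it is at x = +65, y = +137 mm at the start and x = +65, y = +97 mm in the end.
- offcut: Short offcut of the rod, 22 mm in diameter and 46 mm long, in the bin; origin at its underside. Not to be taken.
- bobbin: Empty wooden bobbin, 34 mm in diameter, 38 mm tall, in the bin. Not to be taken.
- wedge: Small wooden block 36 x 22 x 18 mm, in the bin. Not to be taken.
- washer: Dark wooden washer, 36 mm in diameter, 10 mm thick, in the bin. Not to be taken.
- mug: White mug, 80 mm wide, 90 mm tall, beyond the work; leave it alone.
- jar: Glass jar with a steel lid, 64 mm wide, 85 mm tall, beyond the work; leave it alone.
- brush: Hand brush lying beyond the work; leave it alone.
There are look-alikes about, which are no part of the job. What is shaped like the part that bears roller_mid but red is not meant.

How it is judged:
On the way, in this order (a step that is already met when the one before it is completed fails the run):
1. the roller lies in the V cradle between the end plates, let go, with the sleeve still in its first hole (x of roller_mid in the frame of cradle between -0.005 and 0.005 m and z of roller_mid in the frame of cradle between -0.005 and 0.005 m and y of roller_mid in the frame of cradle between -0.006 and 0.04 m and angle between the x axis of roller_mid and the y axis of cradle, either way round below 0.1 rad and contact force between the fingers and roller below 0.3 N and value of joint sleeve below 0.006 m and value of joint plunger between -0.01 and 0.004 m), for 0.2 s.
2. the plunger is pulled up out of its hole (value of joint plunger above 0.0095 m), for 0.1 s.
At the end, for the whole second after the job is handed in: Sleeve at the next hole (40 +-3 mm), pin down within 3 mm, roller in the V blocks within 5 mm (6 mm along it) and 0.1 rad under both lips, fingers still gripping the knob (over 1 N) and off the roller, other parts still in the bin (value of joint sleeve between 0.037 and 0.043 m and value of joint plunger below 0.003 m and x of roller_mid in the frame of cradle between -0.005 and 0.005 m and z of roller_mid in the frame of cradle between -0.005 and 0.005 m and y of roller_mid in the frame of cradle between -0.006 and 0.006 m and angle between the x axis of roller_mid and the y axis of cradle, either way round below 0.1 rad and contact force between the fingers and plunger above 1 N and contact force between the fingers and roller below 0.3 N and horizontal distance between each of offcut, bobbin, wedge, washer and bin_in below 0.165 m); the arm keeps its last pose, push and grip.
It fails at once if the mug is disturbed (moved over 30 mm) (distance of mug from where it was at the start of the episode above 0.03 m).
It fails at once if the jar is disturbed (moved over 30 mm) (distance of jar from where it was at the start of the episode above 0.03 m).
It fails at once if the brush is disturbed (moved over 30 mm) (distance of brush from where it was at the start of the episode above 0.03 m).
It fails at once if another part is taken out of the bin (horizontal distance between any of offcut, bobbin, wedge, washer and bin_in above 0.18 m).
It also fails if it takes over 56 s, if anything falls off the work surface, if the arm or the gripper's body presses on something with over 40 N, if the wrist force passes 120 N, or if a joint passes its speed limit or range.

## Working session

There is one attempt and no reset: what is moved stays moved. The work goes in short steps, Python scripts to look and compute and a shell command to move; the robot and the scene stay as the last step left them, time stands still between calls to the robot, and variables do not carry over. Pictures are saved under pics/ and viewed, at most 10 in all, crops included, and the job is handed in when it is done.

```bash
ls; mkdir -p pics; cat > h.py <<'E'
import numpy as np, cv2
from workcell import manip, eyes, job
def snap(n,f):
    p,d=eyes.camera(n); cv2.imwrite(f'pics/{f}.png',p[:,:,::-1]); np.save(f'pics/{f}.npy',d); return p,d
def px(n,d,u,v,r=1):
    c=eyes.camera_params(n); z=np.median(d[v-r:v+r+1,u-r:u+r+1])
    return (np.array(c['world_from_camera'])@[(u-c['cx'])*z/c['fx'],(v-c['cy'])*z/c['fy'],z,1])[:3]
E
python3 - <<'E'
from h import *
for n in('top','side'):
    snap(n,n+'0'); c=eyes.camera_params(n); print(n,c['fx'],np.round(c['world_from_camera'],3).tolist())
o=manip.get_obs(); print(o['clock'],o['position'],o['ee_rot'],o['grip_width'],manip.hold_point_z)
E
```

```text
pics
top 516.1259471234825 [[0.066, -0.975, 0.213, 0.364], [-0.998, -0.066, 0.008, 0.016], [0.006, -0.213, -0.977, 1.16], [0.0, 0.0, 0.0, 1.0]]
side 560.191851218169 [[-0.691, -0.477, 0.544, -0.031], [-0.723, 0.444, -0.529, 0.648], [0.011, -0.759, -0.651, 0.816], [0.0, 0.0, 0.0, 1.0]]
0.1 [ 0.18146478 -0.59768947  0.19661557] [ 9.89159012e-01  1.46847062e-01 -1.16783108e-04 -6.13410374e-04] 0.9989560939740442 0.0187
```

View pics/top0.png

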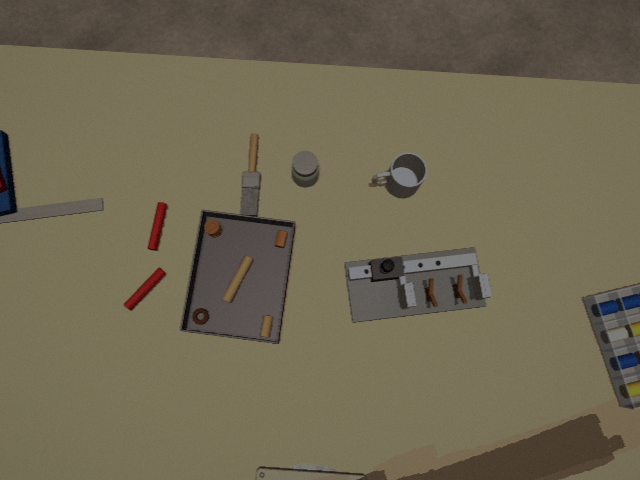

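View pics/side0.png

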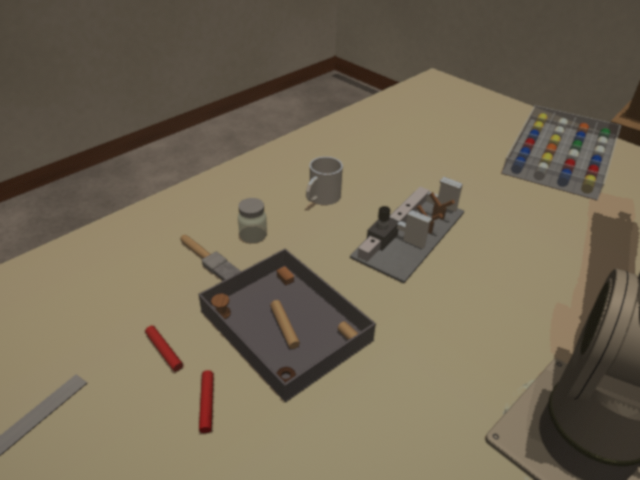

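Top view: the tan rod in the bin at (238,279) is the roller. Possible confusions are the red rods at (157,226) and (145,289), and the short offcut at (266,326). The stand is at (417,285) with the knob at (388,266), fixed plate at (482,286) and sliding plate at (408,294). Next I'll take close crops.

```bash
python3 - <<'E'
from h import *
im=cv2.imread('pics/top0.png')
a=cv2.resize(im[205:350,175:305],None,fx=3,fy=4,interpolation=3)[:600] if 0 else cv2.resize(im[205:350,175:305],None,fx=4,fy=4,interpolation=3)
b=cv2.resize(im[240:330,340:500],None,fx=5,fy=5,interpolation=3)
cv2.imwrite('pics/binc.png',a);cv2.imwrite('pics/stc.png',b)
d=np.load('pics/top0.npy')
for k,u,v in [('roller',238,279),('end1',247,261),('end2',229,297),('binfloor',262,280),('knob',388,266),('fix',482,286),('slide',408,294),('V1',432,293),('V2',460,290),('base',380,300)]: print(k,np.round(px('top',d,u,v),4))
E
```

```text
roller [0.5024 0.1864 0.0248]
end1 [0.5436 0.1702 0.026 ]
end2 [0.4615 0.2021 0.0258]
binfloor [0.5063 0.1356 0.0034]
knob [ 0.5413 -0.1331  0.0983]
fix [ 0.5144 -0.3329  0.0848]
slide [ 0.487  -0.1781  0.0882]
V1 [ 0.4975 -0.2375  0.0457]
V2 [ 0.5079 -0.2978  0.0464]
base [ 0.4785 -0.1305  0.01  ]
```

View pics/binc.png

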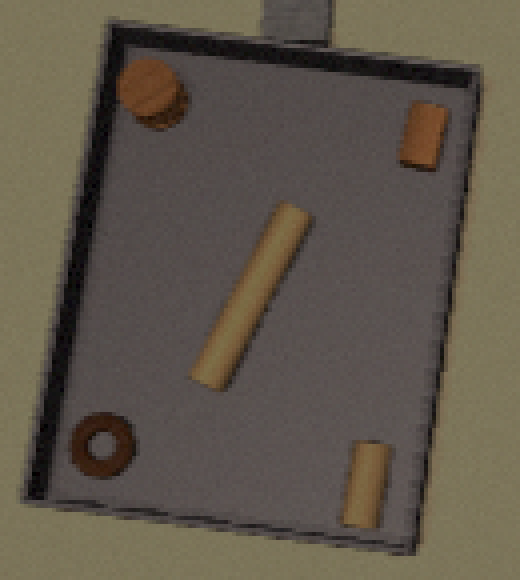

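View pics/stc.png

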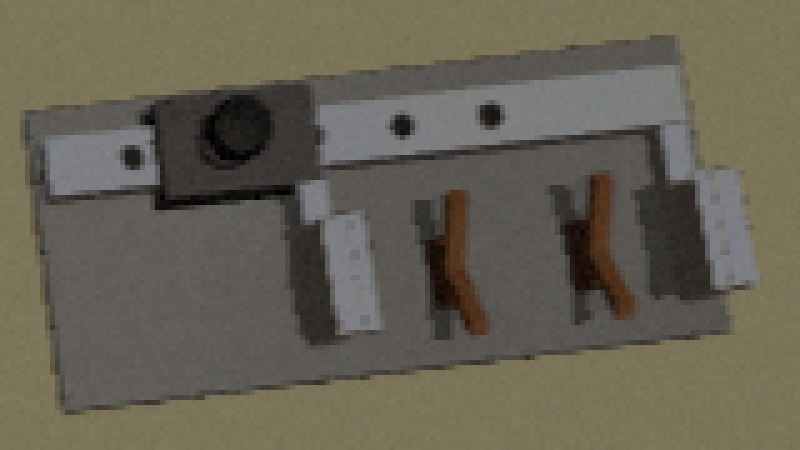

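The bin crop confirms the roller: ends at about (249,258) and (227,300) in full-image pixels, much longer than the offcut. In the stand crop the plate tops centre at (410,294) and (485,286), and the knob at (387,266). Next I'll fit the poses from depth.

```bash
python3 - <<'E'
from h import *
d=np.load('pics/top0.npy'); c=eyes.camera_params('top')
v,u=np.mgrid[:480,:640]; z=d
P=np.stack([(u-c['cx'])*z/c['fx'],(v-c['cy'])*z/c['fy'],z,z*0+1],-1)@np.array(c['world_from_camera']).T
def sel(u0,u1,v0,v1,zl,zh):
    Q=P[v0:v1,u0:u1,:3].reshape(-1,3); return Q[(Q[:,2]>zl)&(Q[:,2]<zh)]
def rect(Q): 
    (a,b),(w,h),t=cv2.minAreaRect((Q[:,:2]*1000).astype(np.float32)); return np.round([a,b,w,h,t],1),len(Q)
R=sel(215,258,250,308,.014,.04); print('roller',rect(R),R[:,2].max())
S=sel(398,420,278,310,.079,.1); F=sel(470,496,270,302,.079,.1); K=sel(375,402,252,280,.088,.12)
for k,Q in zip(('slide','fix','knob'),(S,F,K)): print(k,rect(Q),np.median(Q[:,2]))
rail=sel(345,480,245,285,.03,.042); print('rail',rect(rail))
B=sel(335,495,240,330,.006,.016);print('base',rect(B))
rb=np.array([px('top',d,a,b) for a,b in [(180,300),(293,260)]]);print(rb)
s=np.array(rect(S)[0][:2]);f=np.array(rect(F)[0][:2]);k=np.array(rect(K)[0][:2])
yd=(s-f)/np.linalg.norm(s-f);xd=np.array([yd[1],-yd[0]])
print('dist',np.linalg.norm(s-f),'yaw',np.degrees(np.arctan2(-yd[0],yd[1])),'cr plates',(s+f)/2-20*yd,'cr knob',k-65*xd-137*yd)
from scipy.spatial.transform import Rotation as T
print(T.from_quat(manip.get_obs()['ee_rot']).as_matrix().round(3))
E
```

```text
roller (array([504.4, 188.2,  22.5, 109.2,  68.3]), 483) 0.030895413743844413
slide (array([ 487.5, -182.7,   50.4,   19.6,   11.2]), 231) 0.08680601513301478
fix (array([ 516.5, -339. ,   49.7,   20.8,   10.9]), 236) 0.08682372937002325
knob (array([ 544.5, -134. ,   23.4,   25.5,   47.6]), 125) 0.09815737021630255
rail (array([ 547.4, -199.2,   69.1,  285.8,    5. ]), 1244)
base (array([ 520.3, -210.3,  199.3,  363.8,    3.4]), 4931)
[[ 4.49802001e-01  3.14937200e-01 -1.76149199e-04]
 [ 5.56986513e-01  6.95390211e-02  2.51321153e-04]]
dist 158.96757531018707 yaw 10.511165831805778 cr plates [ 505.64854279 -280.51438749] cr knob [ 505.58325872 -280.55881839]
[[ 0.957  0.291 -0.   ]
 [ 0.291 -0.957  0.001]
 [-0.    -0.001 -1.   ]]
```

```bash
python3 -m crank '[[[5,4,4,0,0,0,8.8],[5,4,4,0,0,0,8.8],[5,4,4,0,0,0,8.8],[5,4,4,0,0,0,8.8],[5,4,4,0,0,0,8.8],[5,4,4,0,0,0,8.8],[5,0.8,5.4,0,0,0,8.8],[5,0.8,5.4,0,0,0,8.8],[5,0.8,5.4,0,0,0,8.8],[5,0.8,5.4,0,0,0,8.8],[5,0.8,5.4,0,0,0,8.8],[5,0.8,5.4,0,0,0,8.8],[5,0.8,5.4,0,0,0,8.8],[5,0.8,5.4,0,0,0,8.8],[5,0.8,5.4,0,0,0,8.8],[5,0.8,5.4,0,0,0,8.8],[5,0,0,0,0,0,0],[5,0,0,0,0,0,0]]]' 40
cat >> h.py <<'E'
from scipy.spatial.transform import Rotation as T
def st():
    o=manip.get_obs(); m=T.from_quat(o['ee_rot']).as_matrix()
    print('t',round(o['clock'],2),'pos mm',np.round(o['position']*1000,1),'tool y ang',round(np.degrees(np.arctan2(m[1,1],m[0,1])),1),'z',m[:,2].round(3),'w',round(o['grip_width']*85,1),'gf',round(float(np.max(o['grasp_force'])),1),'F',np.round(o['ft_force'],1),'j7',np.round(o['joint_pos'][6],2))
E
python3 -c "
from h import *
st()"
```

```text
clock: 2.35
position: [0.5014, 0.1815, 0.1969]
ee_rot: [0.194, 0.981, -0.0, -0.0]
ft_force: [-0.7, -1.9, -0.3]
grip_width: 0.586
grasp_force: 0.0
t 2.35 pos mm [501.4 181.5 196.9] tool y ang 67.7 z [-0.001 -0.    -1.   ] w 49.8 gf 0.0 F [-0.7 -1.9 -0.3] j7 0.6
```

```bash
python3 -m crank '[[[5,0.3,0.7,-3,0,0,0.6],[5,0,0,-5,0,0,0],[5,0,0,-5,0,0,0],[5,0,0,-3,0,0,0],[5,0,0,-2,0,0,0],[5,0,0,-0.9,0,0,0],[5,0,0,0,0,0,0],[5,0,0,0,0,0,0]]]' 40
python3 -c "
from h import *
snap('side','side1');st()
cv2.imwrite('pics/s1c.png',cv2.resize(cv2.imread('pics/side1.png')[230:400,190:390],None,fx=3,fy=3))"
```

```text
clock: 3.35
position: [0.5054, 0.1892, 0.0094]
ee_rot: [0.188, 0.982, 0.0, 0.001]
ft_force: [0.5, -0.2, 0.6]
grip_width: 0.585
grasp_force: 0.0
t 3.4 pos mm [505.4 189.2   9.4] tool y ang 68.3 z [ 0.002  0.    -1.   ] w 49.5 gf 0.0 F [-0.7 -0.2  0. ] j7 0.44
```

View pics/s1c.png

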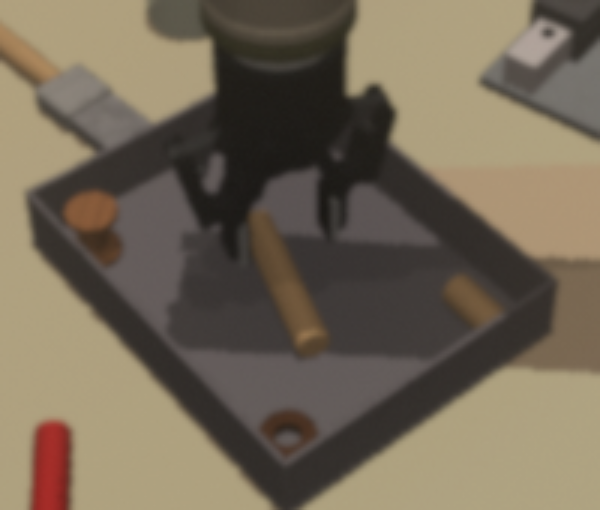

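The fingers straddle the rod near its middle, at about (275,240) in the crop. I'll lower 2 mm, close and lift.

```bash
python3 -m crank '[[[5,0,0,-0.2,0,0,0],[1.5,0,0,0,0,0,0],[1.5,0,0,0,0,0,0],[1.5,0,0,0,0,0,0],[1.5,0,0,0,0,0,0],[1.5,0,0,0,0,0,0],[1.5,0,0,0,0,0,0],[1.5,0,0,0,0,0,0]]]' 40
python3 -c "
from h import *
st()"
```

```text
clock: 4.4
position: [0.5046, 0.189, 0.0063]
ee_rot: [0.188, 0.982, 0.0, -0.0]
ft_force: [1.1, -0.3, 0.0]
grip_width: 0.172
grasp_force: 0.0
t 4.4 pos mm [504.6 189.    6.3] tool y ang 68.3 z [ 0.  0. -1.] w 14.6 gf 0.0 F [ 1.1 -0.3  0. ] j7 0.44
```

```bash
python3 -c "
from h import *
snap('side','side2');st()
cv2.imwrite('pics/s2c.png',cv2.resize(cv2.imread('pics/side2.png')[250:370,210:370],None,fx=5,fy=5,interpolation=2))"
```

```text
t 4.45 pos mm [504.6 189.    6.3] tool y ang 68.3 z [ 0.  0. -1.] w 15.3 gf 0.0 F [-0.5 -0.9 -0.2] j7 0.44
```

View pics/s2c.png

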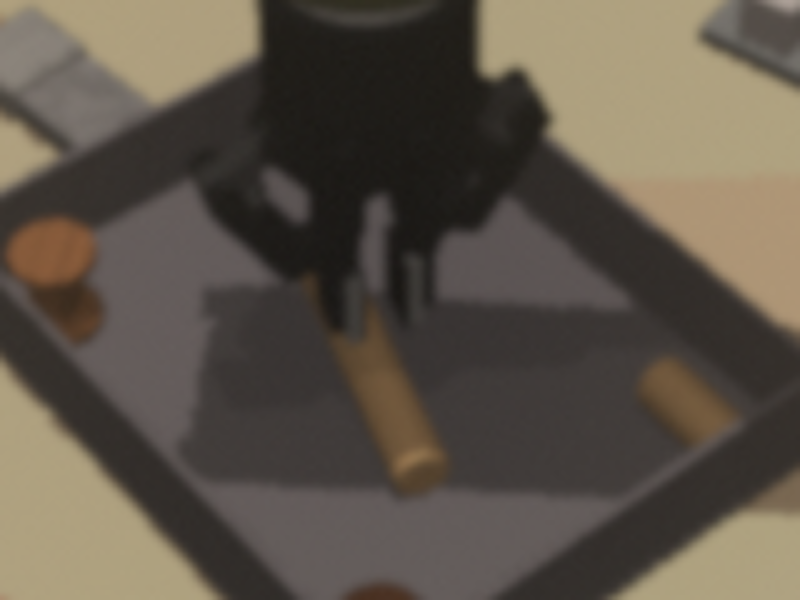

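The fingertips at (280,316) and (292,313) look closed, but not around the rod. I'll measure both tips and the rod.

```bash
python3 - <<'E'
from h import *
d0=np.load('pics/side0.npy');d1=np.load('pics/side1.npy');d2=np.load('pics/side2.npy')
for u,v in [(280,314),(279,310),(292,312),(290,326),(294,340),(285,330)]: print(u,v,np.round(px('side',d2,u,v)*1000,0), np.round(px('side',d0,u,v)*1000,0))
p=eyes.camera('side')[0]
def pts(n,d):
    c=eyes.camera_params(n); v,u=np.mgrid[:480,:640]
    return (np.stack([(u-c['cx'])*d/c['fx'],(v-c['cy'])*d/c['fy'],d,d*0+1],-1)@np.array(c['world_from_camera']).T)[...,:3]
Q0,Q1,Q2=[pts('side',d)*1000 for d in(d0,d1,d2)]
def box(Q):
    m=(abs(Q[...,0]-504)<65)&(abs(Q[...,1]-188)<45)&(Q[...,2]>16)&(Q[...,2]<32); q=Q[m]; return q
q=box(Q0); print('roller side0',cv2.minAreaRect(q[:,:2].astype(np.float32)),q[:,2].max())
# lowest arm points: changed vs side0
for Q,d in((Q1,d1),(Q2,d2)):
    m=(d<d0-.012)&(abs(Q[...,0]-504)<70)&(abs(Q[...,1]-188)<70)&(Q[...,2]<60); q=Q[m]; 
    for lo in range(0,60,10):
        s=q[(q[:,2]>=lo)&(q[:,2]<lo+10)]; 
        if len(s)>3: print(lo,len(s),s[:,0].min().round(),s[:,0].max().round(),s[:,1].min().round(),s[:,1].max().round())
E
```

```text
280 314 [500. 206.  56.] [522. 188.  26.]
279 310 [502. 206.  65.] [532. 182.  24.]
292 312 [492. 184.  51.] [524. 155.   5.]
290 326 [489. 192.  22.] [488. 193.  24.]
294 340 [458. 211.  25.] [458. 211.  25.]
285 330 [486. 207.  25.] [487. 207.  24.]
roller side0 ((505.8319396972656, 194.0799560546875), (21.258256912231445, 112.52529907226562), 68.41426849365234) 28.88958130183883
40 8 490.0 513.0 165.0 222.0
50 69 485.0 526.0 158.0 229.0
40 39 491.0 511.0 174.0 208.0
50 71 491.0 516.0 174.0 213.0
```

```bash
python3 - <<'E'
from h import *
d0=np.load('pics/side0.npy');d2=np.load('pics/side2.npy')
for u in (280,292):
  for v in range(300,324,2): print(u,v,np.round(px('side',d2,u,v,0)*1000,0),round(1000*(d0[v,u]-d2[v,u])))
print([x for x in dir(manip) if x[0]!='_'])
o=manip.get_obs(); print(o['joint_pos'].round(3))
E
```

```text
280 300 [501. 204.  91.] 119
280 302 [500. 205.  88.] 118
280 304 [500. 205.  82.] 84
280 306 [500. 205.  77.] 73
280 308 [500. 205.  72.] 59
280 310 [500. 206.  67.] 57
280 312 [500. 206.  62.] 54
280 314 [500. 206.  57.] 43
280 316 [502. 205.  49.] 29
280 318 [500. 206.  46.] 29
280 320 [512. 197.  24.] 1
280 322 [508. 200.  23.] -2
292 300 [491. 184.  84.] 113
292 302 [493. 183.  77.] 102
292 304 [493. 183.  72.] 93
292 306 [491. 185.  70.] 88
292 308 [495. 181.  58.] 71
292 310 [491. 184.  58.] 76
292 312 [492. 184.  51.] 63
292 314 [491. 185.  47.] 59
292 316 [518. 161.   3.] -2
292 318 [511. 167.   7.] 7
292 320 [510. 168.   2.] -1
292 322 [508. 170.   0.] -1
['MotionError', 'get_obs', 'hold_point_z']
[ 0.252  0.473 -0.828  1.852  0.411  0.996  0.442]
```

Both tips read z≈45 mm in the side depth, while the reported TCP z is 6 mm. The rod and bin heights are right in the same image, so the tool really is about 37 mm higher than reported. The xy agrees. I'll open, go down by what vision says, and watch the force.

```bash
python3 -m crank '[[[5,0,0,0,0,0,0],[5,0,0,0,0,0,0],[5,0,0,0,0,0,0],[5,0,0,0,0,0,0],[5,0,0,-1,0,0,0],[5,0,0,-1,0,0,0],[5,0,0,-0.5,0,0,0],[5,0,0,0,0,0,0]]]' 40
python3 - <<'E'
from h import *
snap('side','side3');st()
d0=np.load('pics/side0.npy');d=np.load('pics/side3.npy')
c=eyes.camera_params('side'); v,u=np.mgrid[:480,:640]
Q=(np.stack([(u-c['cx'])*d/c['fx'],(v-c['cy'])*d/c['fy'],d,d*0+1],-1)@np.array(c['world_from_camera']).T)[...,:3]*1000
m=(d<d0-.008)&(abs(Q[...,0]-504)<70)&(abs(Q[...,1]-188)<70)&(Q[...,2]<60)
q=Q[m]; i=q[:,2].argsort()[:16]; print(q[i].round().tolist())
E
```

```text
clock: 5.5
position: [0.5042, 0.1889, -0.0192]
ee_rot: [0.188, 0.982, -0.0, -0.0]
ft_force: [0.3, 0.4, -0.3]
grip_width: 0.584
grasp_force: 0.0
t 5.55 pos mm [504.5 189.  -18.8] tool y ang 68.3 z [-0.  0. -1.] w 49.9 gf 0.0 F [-0.4  0.5 -0.1] j7 0.42
[[466.0, 160.0, 7.0], [505.0, 233.0, 7.0], [560.0, 216.0, 8.0], [543.0, 133.0, 8.0], [486.0, 154.0, 8.0], [558.0, 157.0, 8.0], [522.0, 242.0, 8.0], [490.0, 169.0, 17.0], [511.0, 222.0, 19.0], [493.0, 168.0, 20.0], [503.0, 165.0, 20.0], [512.0, 222.0, 21.0], [497.0, 167.0, 21.0], [499.0, 165.0, 21.0], [489.0, 169.0, 21.0], [485.0, 165.0, 21.0]]
```

```bash
python3 -m crank '[[[5,0,0,-0.4,0,0,0],[5,0,0,-0.4,0,0,0],[5,0,0,0,0,0,0],[1.5,0,0,0,0,0,0],[1.5,0,0,0,0,0,0],[1.5,0,0,0,0,0,0],[1.5,0,0,0,0,0,0],[1.5,0,0,0,0,0,0],[1.5,0,0,0,0,0,0]]]' 40
python3 -c "
from h import *
st()"
```

```text
clock: 6.68
position: [0.5048, 0.1891, -0.0264]
ee_rot: [0.188, 0.982, 0.0, 0.0]
ft_force: [-0.4, -0.1, 6.4]
grip_width: 0.241
grasp_force: 39.3
t 6.67 pos mm [504.8 189.1 -26.4] tool y ang 68.3 z [ 0.  0. -1.] w 20.5 gf 39.3 F [-0.4 -0.1  6.4] j7 0.41
```

Gripped: 20.5 mm opening at 39 N. With the rod axis at 15.5 mm the reported z is −26, so it should lie in the cradle at about +18. Lifting and carrying it over.

```bash
python3 -m crank '[[[1.5,0,0,1,0,0,0],[1.5,0,0,3,0,0,0],[1.5,0,0,4,0,0,0],[1.5,0,0,4,0,0,0],[1.5,0,0,3,0,0,0],[1.5,0,-4.5,0,0,0,-5.8],[1.5,0,-4.5,0,0,0,-5.8],[1.5,0,-4.5,0,0,0,-5.8],[1.5,0,-4.5,0,0,0,-5.8],[1.5,0,-4.5,0,0,0,-5.8],[1.5,0,-4.5,0,0,0,-5.8],[1.5,0,-4.5,0,0,0,-5.8],[1.5,0,-4.5,0,0,0,-5.8],[1.5,0,-4.5,0,0,0,-5.8],[1.5,-0.2,-4.5,0,0,0,-5.4],[1.5,0,0,0,0,0,0],[1.5,0,0,0,0,0,0]]]' 40
python3 - <<'E'
from h import *
st(); snap('top','top4'); snap('side','side4')
a=cv2.imread('pics/side4.png')[90:290,330:490]; b=cv2.imread('pics/top4.png')[220:340,340:500]
cv2.imwrite('pics/c4.png',np.hstack([cv2.resize(a,(440,550)),cv2.resize(b,(360,270)) if 0 else cv2.copyMakeBorder(cv2.resize(b,(360,270)),0,280,0,0,0)]))
E
```

```text
clock: 8.8
position: [0.5026, -0.2603, 0.1234]
ee_rot: [0.638, 0.77, 0.0, -0.0]
ft_force: [0.1, 0.9, -0.6]
grip_width: 0.24
grasp_force: 39.2
t 8.8 pos mm [ 502.6 -260.3  123.4] tool y ang 10.7 z [ 0.     0.001 -1.   ] w 20.4 gf 39.2 F [ 0.1  0.9 -0.6] j7 0.46
```

View pics/c4.png

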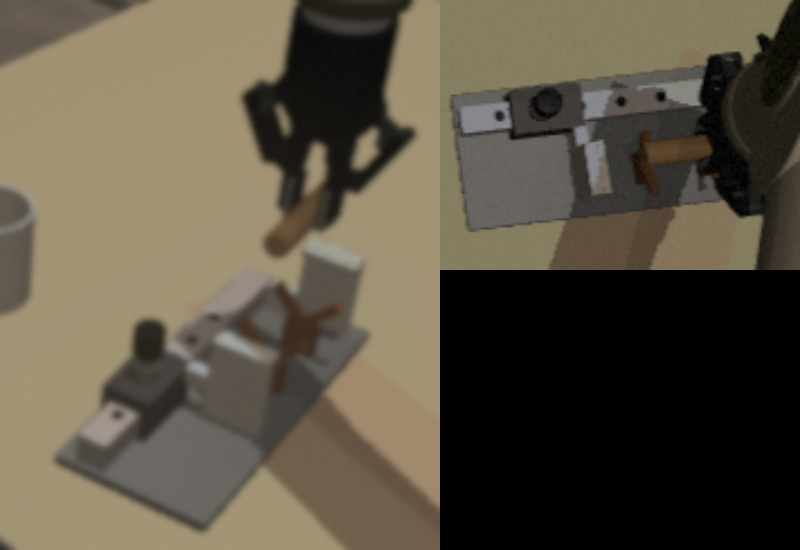

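Side crop: the rod is held level with its near end at full-image (431,178). In the top crop it lies parallel to the rail. I'll check the end position from depth.

```bash
python3 - <<'E'
from h import *
for n,f in(('side','side4'),('top','top4')):
    d=np.load(f'pics/{f}.npy'); c=eyes.camera_params(n); v,u=np.mgrid[:480,:640]
    Q=(np.stack([(u-c['cx'])*d/c['fx'],(v-c['cy'])*d/c['fy'],d,d*0+1],-1)@np.array(c['world_from_camera']).T)[...,:3]*1000
    yd=np.array([-.184,.983]);xd=np.array([.983,.184]); L=(Q[...,:2]-[505.6,-280.5]); X=L@xd;Y=L@yd
    m=(abs(X)<14)&(Y>35)&(Y<120)&(Q[...,2]>135)&(Q[...,2]<200)
    print(n,m.sum(),'Yend',np.percentile(Y[m],[90,98,100]).round(1),'X',np.percentile(X[m],[3,50,97]).round(1),'z',np.percentile(Q[...,2][m],[3,50,90,97]).round(1))
    if n=='top': print('slope X/Y',np.polyfit(Y[m],X[m],1).round(3),'z/Y',np.polyfit(Y[m],Q[...,2][m],1).round(3))
E
```

```text
side 197 Yend [78.8 81.  82.7] X [-8.2  0.  10.8] z [157.5 171.1 175.6 177.3]
top 249 Yend [73.2 74.2 75.3] X [-9.7 -0.3 10.6] z [163.3 173.9 177.3 178.2]
slope X/Y [ 0.015 -0.854] z/Y [-8.00000e-02  1.77548e+02]
```

```bash
python3 -m crank '[[[1.5,0.1,-0.4,-1,0,0,0],[1.5,0,0,-3,0,0,0],[1.5,0,0,-3,0,0,0],[1.5,0,0,-2,0,0,0],[1.5,0,0,-0.8,0,0,0],[1.5,0,0,-0.4,0,0,0],[1.5,0,0,-0.1,0,0,0],[1.5,0,0,0,0,0,0]]]' 40
python3 -c "
from h import *
st()"
```

```text
clock: 9.9
position: [0.504, -0.2653, 0.021]
ee_rot: [0.638, 0.77, 0.0, 0.001]
ft_force: [-0.2, -0.3, 0.1]
grip_width: 0.238
grasp_force: 39.2
t 9.9 pos mm [ 504.  -265.3   21. ] tool y ang 10.7 z [ 0.001 -0.001 -1.   ] w 20.2 gf 39.2 F [-0.2 -0.3  0.1] j7 0.42
```

```bash
python3 -m crank '[[[1.5,0,0,-0.1,0,0,0],[1.5,0,0,-0.1,0,0,0],[1.5,0,0,0,0,0,0]]]' 40
python3 -c "
from h import *
st()"
```

```text
clock: 10.28
position: [0.5036, -0.2653, 0.0189]
ee_rot: [0.638, 0.77, -0.0, 0.0]
ft_force: [-2.2, 0.9, 5.2]
grip_width: 0.24
grasp_force: 39.8
t 10.28 pos mm [ 503.6 -265.3   18.9] tool y ang 10.7 z [ 0. -0. -1.] w 20.4 gf 39.8 F [-2.2  0.9  5.2] j7 0.41
```

Seated with 5 N of contact. Now releasing and lifting.

```bash
python3 -m crank '[[[4.5,0,0,0,0,0,0],[4.5,0,0,0,0,0,0],[4.5,0,0,0,0,0,0],[4.5,0,0,0,0,0,0],[4.5,0,0,2,0,0,0],[4.5,0,0,4,0,0,0],[4.5,0,0,5,0,0,0],[4.5,1,3,2,0,0,0],[4.5,2,4.5,0,0,0,0],[4.5,1,4,0,0,0,0],[4.5,0,0,0,0,0,0]]]' 40
python3 - <<'E'
from h import *
st(); snap('side','side5'); snap('top','top5')
cv2.imwrite('pics/c5.png',cv2.resize(cv2.imread('pics/side5.png')[130:290,330:490],(600,600)))
d=np.load('pics/side5.npy'); c=eyes.camera_params('side'); v,u=np.mgrid[:480,:640]
Q=(np.stack([(u-c['cx'])*d/c['fx'],(v-c['cy'])*d/c['fy'],d,d*0+1],-1)@np.array(c['world_from_camera']).T)[...,:3]*1000
yd=np.array([-.184,.983]);xd=np.array([.983,.184]); L=(Q[...,:2]-[505.6,-280.5]); X=L@xd;Y=L@yd;Z=Q[...,2]
m=(abs(X)<14)&(Y>-40)&(Y<85)&(Z>58)&(Z<80); print('rod',m.sum(),np.percentile(Y[m],[2,98]),np.percentile(X[m],[2,50,98]),np.percentile(Z[m],[50,95]))
E
```

```text
clock: 11.65
position: [0.5449, -0.1458, 0.1501]
ee_rot: [0.636, 0.772, 0.001, 0.001]
ft_force: [-0.8, -0.9, -0.2]
grip_width: 0.532
grasp_force: 0.0
t 11.65 pos mm [ 544.9 -145.8  150.1] tool y ang 11.0 z [ 0.002  0.001 -1.   ] w 45.2 gf 0.0 F [-0.8 -0.9 -0.2] j7 0.25
rod 294 [-33.41641745  71.78355514] [-8.65407786 -1.61132966 10.12232532] [68.13659673 71.53291555]
```

View pics/c5.png

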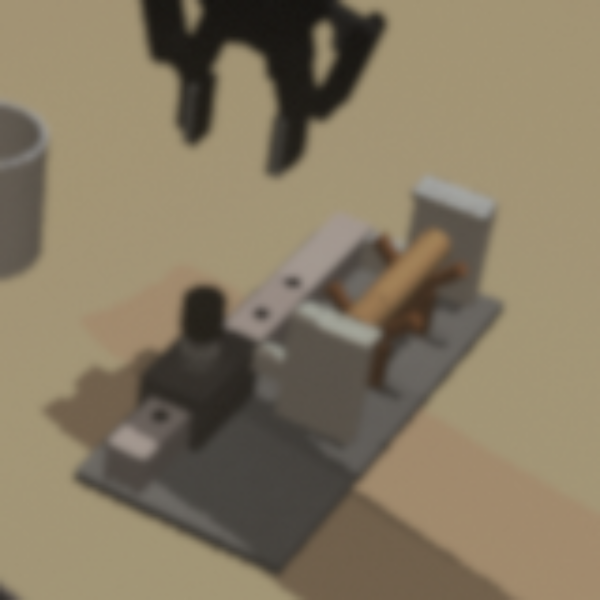

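The rod sits in both V blocks: top at z≈71.5 mm and centre at Y≈+18 mm, clear of the lips. Now to the knob at (544,−134).

```bash
python3 -m crank '[[[4.5,0,1.2,-3,0,0,0],[4.5,0,0,-4,0,0,0],[4.5,0,0,-2.5,0,0,0],[4.5,0,0,-1.2,0,0,0],[4.5,0,0,-0.6,0,0,0],[4.5,0,0,-0.3,0,0,0],[4.5,0,0,0,0,0,0]]]' 60
python3 - <<'E'
from h import *
st(); snap('side','side6')
cv2.imwrite('pics/c6.png',cv2.resize(cv2.imread('pics/side6.png')[150:270,330:450],(600,600),interpolation=2))
E
```

```text
clock: 12.62
position: [0.544, -0.1383, 0.0329]
ee_rot: [0.638, 0.77, 0.0, 0.0]
ft_force: [-0.2, 0.1, -0.1]
grip_width: 0.527
grasp_force: 0.0
t 12.62 pos mm [ 544.  -138.3   32.9] tool y ang 10.7 z [ 0.001 -0.    -1.   ] w 44.8 gf 0.0 F [-0.2  0.1 -0.1] j7 0.16
```

View pics/c6.png

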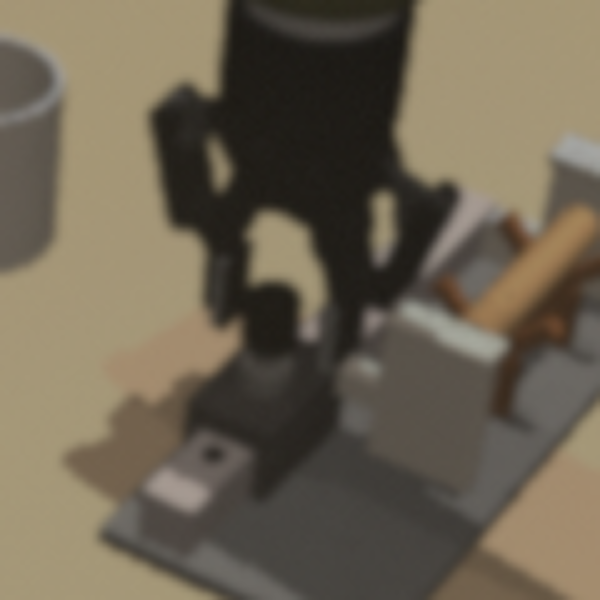

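The fingers straddle the knob at (272,315) in the crop. I'll shift 4 mm in y, then close.

```bash
python3 -m crank '[[[4.5,0,0.4,0,0,0,0],[4.5,0,0,0,0,0,0],[2,0,0,0,0,0,0],[2,0,0,0,0,0,0],[2,0,0,0,0,0,0],[2,0,0,0,0,0,0],[2,0,0,0,0,0,0],[2,0,0,0,0,0,0]]]' 70
python3 -c "
from h import *
st()"
```

```text
clock: 13.68
position: [0.5446, -0.1338, 0.0328]
ee_rot: [0.638, 0.77, 0.001, 0.001]
ft_force: [5.3, 0.8, 2.8]
grip_width: 0.282
grasp_force: 69.1
t 13.68 pos mm [ 544.6 -133.8   32.8] tool y ang 10.7 z [ 0.002  0.    -1.   ] w 24.0 gf 69.1 F [5.3 0.8 2.8] j7 0.16
```

```bash
python3 -m crank '[[[2,0,0,0.4,0,0,0],[2,0,0,0.4,0,0,0],[2,0,0,0.45,0,0,0],[2,0,0,0,0,0,0],[2,0,0,0,0,0,0]]]' 70
python3 - <<'E'
from h import *
st(); snap('side','side7')
for f in('side6','side7'):
    d=np.load(f'pics/{f}.npy'); print([np.round(px('side',d,384,v,0)*1000).tolist() for v in range(206,222,3)])
E
```

```text
clock: 14.3
position: [0.5445, -0.1338, 0.0445]
ee_rot: [0.638, 0.77, 0.001, 0.001]
ft_force: [10.4, 1.3, -7.3]
grip_width: 0.282
grasp_force: 69.1
t 14.3 pos mm [ 544.5 -133.8   44.5] tool y ang 10.7 z [ 0.002  0.001 -1.   ] w 23.9 gf 69.1 F [10.4  1.3 -7.3] j7 0.17
[[554.0, -140.0, 96.0], [544.0, -127.0, 100.0], [539.0, -122.0, 97.0], [537.0, -120.0, 91.0], [538.0, -124.0, 80.0], [535.0, -121.0, 75.0]]
[[544.0, -126.0, 108.0], [537.0, -119.0, 108.0], [538.0, -121.0, 98.0], [536.0, -120.0, 92.0], [542.0, -129.0, 76.0], [544.0, -133.0, 64.0]]
```

```bash
python3 -m crank '[[[2,0.05,0,0.1,0,0,0],[2,0,0,0,0,0,0],[2,0.1,-0.5,0,0,0,0],[2,0.1,-0.5,0,0,0,0],[2,0.1,-0.5,0,0,0,0],[2,0.1,-0.5,0,0,0,0],[2,0,0,0,0,0,0]]]' 70
python3 -c "
from h import *
st()"
```

```text
clock: 15.22
position: [0.5483, -0.154, 0.0451]
ee_rot: [0.638, 0.77, 0.0, -0.0]
ft_force: [6.9, 0.5, -6.9]
grip_width: 0.283
grasp_force: 69.0
t 15.22 pos mm [ 548.3 -154.    45.1] tool y ang 10.7 z [ 0.     0.001 -1.   ] w 24.1 gf 69.0 F [ 6.9  0.5 -6.9] j7 0.2
```

```bash
python3 -m crank '[[[2,0.1,-0.5,0,0,0,0],[2,0.1,-0.5,0,0,0,0],[2,0.1,-0.5,0,0,0,0],[2,0.05,-0.35,0,0,0,0],[2,0,0,0,0,0,0],[2,0,0,0,0,0,0]]]' 70
python3 -c "
from h import *
st()"
```

```text
clock: 15.98
position: [0.5516, -0.1721, 0.045]
ee_rot: [0.638, 0.77, 0.0, -0.0]
ft_force: [7.7, 0.2, -5.8]
grip_width: 0.284
grasp_force: 69.1
t 15.97 pos mm [ 551.6 -172.1   45. ] tool y ang 10.7 z [-0.     0.001 -1.   ] w 24.2 gf 69.1 F [ 7.7  0.2 -5.8] j7 0.23
```

```bash
python3 -m crank '[[[2,0.02,-0.1,0,0,0,0],[2,0,0,-0.2,0,0,0],[2,0,0,-0.2,0,0,0],[2,0,0,-0.2,0,0,0],[2,0,0,0,0,0,0]]]' 70
python3 -c "
from h import *
st()"
```

```text
clock: 16.6
position: [0.5518, -0.1727, 0.039]
ee_rot: [0.638, 0.77, 0.0, -0.0]
ft_force: [6.2, 2.1, -4.6]
grip_width: 0.283
grasp_force: 69.1
t 16.6 pos mm [ 551.8 -172.7   39. ] tool y ang 10.7 z [-0.     0.001 -1.   ] w 24.0 gf 69.1 F [ 6.2  2.1 -4.6] j7 0.22
```

Lift is about 6 mm, below 10, and the spring still pulls down, so the pin is entering the hole. Lowering the rest.

```bash
python3 -m crank '[[[2,0,0,-0.2,0,0,0],[2,0,0,-0.2,0,0,0],[2,0,0,-0.2,0,0,0],[2,0,0,-0.1,0,0,0],[2,0,0,0,0,0,0],[2,0,0,0,0,0,0]]]' 70
python3 - <<'E'
from h import *
st(); snap('side','side8'); snap('top','top8')
cv2.imwrite('pics/c8.png',cv2.resize(cv2.imread('pics/side8.png')[150:270,350:470],(600,600),interpolation=2))
d=np.load('pics/side8.npy'); c=eyes.camera_params('side'); v,u=np.mgrid[:480,:640]
Q=(np.stack([(u-c['cx'])*d/c['fx'],(v-c['cy'])*d/c['fy'],d,d*0+1],-1)@np.array(c['world_from_camera']).T)[...,:3]*1000
yd=np.array([-.184,.983]);xd=np.array([.983,.184]); L=(Q[...,:2]-[505.6,-280.5]); X=L@xd;Y=L@yd;Z=Q[...,2]
m=(abs(X)<14)&(Y>-52)&(Y<52)&(Z>58)&(Z<78); print('rod',m.sum(),np.percentile(Y[m],[2,98]),np.percentile(X[m],[2,50,98]),np.percentile(Z[m],[50,95]))
m=(abs(X)<22)&(Y>40)&(Y<120)&(Z>80)&(Z<90);print('slide plate top Y',np.percentile(Y[m],[2,50,98]))
E
```

```text
clock: 17.35
position: [0.552, -0.1733, 0.0329]
ee_rot: [0.638, 0.77, 0.0, 0.0]
ft_force: [4.4, 2.1, 1.6]
grip_width: 0.279
grasp_force: 70.3
t 17.35 pos mm [ 552.  -173.3   32.9] tool y ang 10.7 z [ 0.  0. -1.] w 23.7 gf 70.3 F [4.4 2.1 1.6] j7 0.22
rod 215 [-51.0058344   30.88197355] [-9.08643901 -1.27782135 10.80322706] [68.04517934 72.00815038]
slide plate top Y [54.31114954 68.48920905 75.69469184]
```

View pics/c8.png

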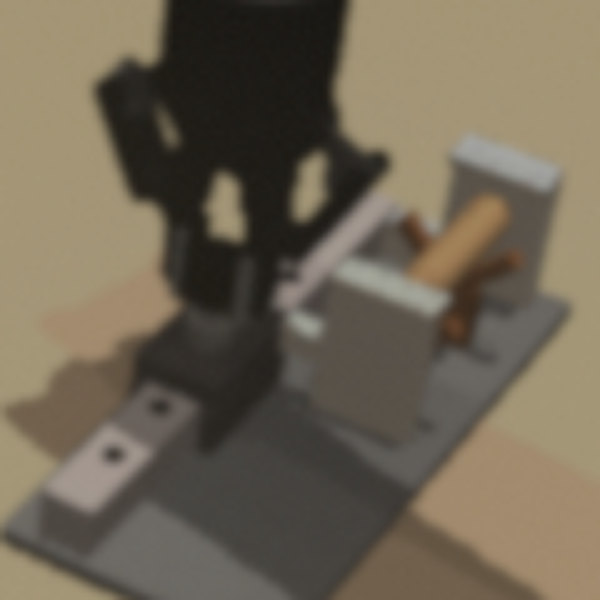

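The sleeve is one hole further (two holes show behind it), both plates close over the rod, and the knob is back at its original height. One small press down for margin, then hand in.

```bash
python3 -m crank '[[[2,0,0,-0.1,0,0,0],[2,0,0,0,0,0,0],[2,0,0,0,0,0,0]]]' 70
python3 -c "
from h import *
st();print(job.hand_in())"
```

```text
clock: 17.82
position: [0.5522, -0.174, 0.0328]
ee_rot: [0.638, 0.77, -0.0, 0.001]
ft_force: [0.8, 1.8, 9.8]
grip_width: 0.283
grasp_force: 71.2
t 17.82 pos mm [ 552.2 -174.    32.8] tool y ang 10.7 z [ 0.001 -0.001 -1.   ] w 24.1 gf 71.2 F [0.8 1.8 9.8] j7 0.22
the job is handed in; nothing more can be done
None
```

The job is handed in at 17.8 s: the roller lies in the cradle under both end plates, the sleeve moved about 40 mm to the next hole, the pin is down and the gripper still holds the knob; the hand-in gave no verdict.

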